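# Tall jar to the back of the organiser, then the egg cup in front

### The arm

A 6-joint arm with a two-finger parallel gripper is mounted at the origin on the work surface. World frame = base frame: x ahead of the robot, y to its left, z up, the work surface at z = 0. Lengths are in m, angles in rad, forces in N, time in s.
With the tool pointing down it reaches from about 0.25 to 0.725 m from the base axis. Payload 4 kg.
Tool frame: the origin (TCP) lies where the fingers leave the gripper's body, on its centre line; the fingertips stand 73 mm ahead of it and the grasp point (between the pads) lies 54 mm ahead of it (bot.tips_ahead is the z of the fingertips in the tool frame, in m); z points along the fingers, y is the direction in which the jaws open and shut (so a half turn about z gives the same grasp; the last joint's range is limited). The gripper opens to 85 mm and grips with 20 to 120 N. Pads are 22 mm wide; open, the fingers measure 114 mm over their backs; the gripper's body (76 mm by 85 mm) begins 54 mm behind the grasp point. The pads swing forward as they close: fully open they stand 13 mm farther back than shut.
Start: joints at [-1.25, 0.241, 0.005, 1.335, 0, 1.571], TCP at [0.158, -0.474, 0.304] pointing down, gripper open.
Joint ranges: [-2.72, 2.72], [-1.05, 1.87], [-1.09, 1.28], [-1.99, 2.15], [-1.42, 1.44], [-3.14, 3.14]. Speed limits (rad/s): [2.79, 2.79, 3.14, 3.14, 3.14, 3.14].

### API

Orientations are given as a unit quaternion [x, y, z, w].
In Python, from workcell import readout, camera, get_calibration, order, bot gives the robot as it stands.
- The arm moves only by the tool send_rows, never from a script. Its argument "moves" is a list of rows, each a list of 3 entries, a list of its own where there are three numbers: the shift along the tool's x, y, z in mm, then the turn, a rotation vector about the tool's x, y, z in rad, then the finger opening in mm, from 0 to 85.4. In form: [[[dx, dy, dz], [ax, ay, az], grip], ...]. A call has 1 to 12 rows; each row is the pose to reach, as a shift and turn from the pose measured when the call began, along the tool's axes at that moment; what a row does not reach only later rows make up. A row lasts 1/12 s, in which the tool goes at most 41.7 mm and 7.16 degrees, less where a joint would pass 70% of its speed; a pose out of reach is approached as far as the arm can. A call with a gripper value outside its range is refused whole. The fingers move at their own pace and stop on an object; the grip force is fixed at half the most. Time passes only in rows, so rows that repeat a pose let the fingers close. It gives the time, the measured TCP pose, the force and the opening at its end, in the units of the state.
- readout.get_obs(): the state, without advancing time (a new reading comes with each control period).
- camera(name): name is "side" or "top"; returns the picture (420x560x3 uint8, red, green, blue); there is no depth.
- get_calibration(name): a dict with "fx", "fy", "cx", "cy" (pixels), "R" (3x3) and "t" (3): a world point X has camera coordinates R X + t. Camera axes: x right, y down, z forward; pixel columns grow to the right and rows downward; lengths in m; the calibration is good to about 2 mm. A picture is of the moment at which its call begins. get_calibration takes no time and is no camera call.
- order.job_done(): hands the job in, once; it reports no verdict.
The state is a dict: "clock": time; "joint_pos": joint angles; "joint_vel": joint speeds; "tau": joint torques, N m; "eef_pos": TCP position; "tool_rot": TCP orientation; "ft_force": force on the tool from outside, world axes, zero at the start; "ft_torque": the same for the moment, N m; "grip_width": finger opening in m.
Only numpy, scipy, OpenCV 4.12 (cv2) and the standard library are available. Lean on these libraries where they do the work, as an engineer would, in place of code of your own. Each camera call takes 0.05 s, during which the arm holds its last target. There are 200 camera calls.

### The job

Put the breakfast things away on top of the clear organiser, tall one at the back first: stand the tall twist-cap jar upright in the rear compartment (the one away from the drawer front), and only after that stand the egg cup upright in the front compartment, so that nothing is ever carried over the egg cup. Set both down gently instead of dropping them, and leave the short jar where it is.

Things in the scene. Friction and masses are not known exactly. Their poses are not given: they have to be found in the camera images.
- organiser: Fixed clear box, 250 mm deep (x), 180 wide (y). On top an open cork tray, floor 70 mm above the bar, white-edged 4 mm rim 15 mm above the floor; a like divider at x = 0 makes two compartments, each 119 (x) by 172 mm (y) inside: front centred at x = -62 mm, rear at x = +62. The shut drawer (unused) with white pull is in its -x front face, towards the robot. Origin: centre of underside; z up.
- tall_jar: Clear glass storage jar, ribbed aluminium twist cap, 58 mm in diameter, 140 mm tall; the straight glass wall runs from the foot to 114 mm up; the cap (53 mm across) is the top 18 mm. About 0.3 kg, upright on the bar. Origin: centre of its underside; z up along its axis.
- egg_cup: Teal ceramic egg cup, 68 mm tall, open upward: foot 42 mm across, narrow stem to 24 mm up, then a bowl whose straight round outer wall, 48 mm across, runs from 36 mm up to the rim at 68 mm. About 0.09 kg, upright on the bar. Origin: centre of its underside; z up along its axis.
- short_jar: Bystander: same kind of jar, same 58 mm diameter and cap, but only 75 mm tall. It stays where it stands. Origin: centre of its underside; z up.
Mind the look-alikes: they are no part of the job. Several things have the shape of the egg_cup; the one meant has the colours described above. What is shaped like the tall_jar but pink is not meant.

How it is judged:
On the way, in this order (a step that is already met when the one before it is completed fails the run):
1. the tall jar stands released in the rear compartment, the egg cup not yet on the organiser (x of tall_jar in the frame of organiser between 0.022 and 0.102 m and y of tall_jar in the frame of organiser between -0.07 and 0.07 m and z of tall_jar in the frame of organiser between 0.064 and 0.076 m and angle between tall_jar's own z axis and vertical below 0.175 rad and linear speed of tall_jar below 0.03 m/s and contact force between the fingers and tall_jar below 0.2 N and height (world z) of egg_cup below 0.03 m), for 0.2 s.
2. the egg cup stands released in the front compartment, the tall jar still in the rear one (x of tall_jar in the frame of organiser between 0.022 and 0.102 m and y of tall_jar in the frame of organiser between -0.07 and 0.07 m and z of tall_jar in the frame of organiser between 0.064 and 0.076 m and angle between each of tall_jar, egg_cup's own z axis and vertical below 0.175 rad and linear speed of each of tall_jar, egg_cup below 0.03 m/s and contact force between the fingers and tall_jar below 0.2 N and x of egg_cup in the frame of organiser between -0.102 and -0.022 m and y of egg_cup in the frame of organiser between -0.07 and 0.07 m and z of egg_cup in the frame of organiser between 0.064 and 0.076 m and contact force between the fingers and egg_cup below 0.2 N), for 0.2 s.
At the end, for the whole second after the job is handed in: The tall jar stands on the floor of the rear compartment and the egg cup on the floor of the front compartment (anywhere inside it, underside within 6 mm of the floor, upright within 10 degrees), both released and at rest (all of step 2); the robot touches nothing.
It fails at once if the short jar is moved by more than 30 mm (distance of short_jar from where it was at the start of the episode above 0.03 m).
It fails at once if the tall jar is dropped (falls free at more than 0.7 m/s, some 25 mm) (linear speed of tall_jar above 0.7 m/s and contact force between the fingers and tall_jar below 0.2 N).
It fails at once if the egg cup is dropped (falls free at more than 0.7 m/s, some 25 mm) (linear speed of egg_cup above 0.7 m/s and contact force between the fingers and egg_cup below 0.2 N).
It also fails if it takes over 58 s, if anything falls off the work surface, if the arm or the gripper's body presses on something with over 40 N, if the wrist force passes 120 N, or if a joint passes its speed limit or range.

## Working session

There is one attempt and no reset: what is moved stays moved. The work goes in short steps, Python scripts to look and compute and a tool call to move; the robot and the scene stay as the last step left them, time stands still between calls to the robot, and variables do not carry over. Pictures are saved under pics/ and viewed, about 8 in all and at most 12, crops included, and the job is handed in when it is done.

Besides the shell and the picture viewer there is one more tool, called after "Call:" as a command line: name --argument value ..., lists and objects as JSON in quotes. send_rows: Moves the arm, as the interface text tells. Its arguments: {"type":"object","properties":{"moves":{"type":"array","items":{"type":"array"}}},"required":["moves"]}

```bash
mkdir -p pics; python3 - <<'E'
from workcell import readout, camera, get_calibration
import cv2
for n in("top","side"):
    im=camera(n); cv2.imwrite(f"pics/{n}0.png",im[:,:,::-1])
    c=get_calibration(n); print(n,{k:(v.tolist() if hasattr(v,'tolist') else v) for k,v in c.items()})
print(readout.get_obs())
E
```

```text
top {'fx': 412.01079753602414, 'fy': 412.01079753602414, 'cx': 275.17167874950957, 'cy': 208.44244976893057, 'R': [[0.0027946085794253376, -0.99967411762003, 0.02537417434129814], [-0.9989653185819615, -0.0039426362224795316, -0.04530726089775806], [0.0453925371986203, -0.025221304094593982, -0.9986507915114473]], 't': [-0.018093569597668873, 0.5264712932371807, 0.8783431061018715]}
side {'fx': 492.9181820255894, 'fy': 492.9181820255894, 'cx': 280.1999771163628, 'cy': 204.48908113766606, 'R': [[-0.8635915503048963, -0.5040010744891562, -0.013876280328758032], [-0.276014775495553, 0.4956167558273284, -0.8235167727808183], [0.4219306553808643, -0.7073520681082163, -0.5671221859466475]], 't': [0.4684173576363944, 0.17283053097874074, 0.9700620037871566]}
{'clock': 0.1, 'joint_pos': array([-1.24998994e+00,  2.41350319e-01,  3.82752466e-03,  1.33520361e+00,
        1.39006490e-05,  1.57077387e+00]), 'joint_vel': array([ 3.67302769e-04, -1.20144624e-03,  2.81424676e-03,  2.50566155e-04,
        5.49691852e-04, -1.44687529e-05]), 'tau': array([ 3.05399253e-04, -3.73138869e+01,  2.53008950e+01,  1.08523242e-02,
        9.40839027e-05, -9.02203624e-06]), 'eef_pos': array([ 0.15752944, -0.47406971,  0.30308352]), 'tool_rot': array([ 9.87160716e-01,  1.59727237e-01, -1.47260342e-04, -9.53760966e-04]), 'ft_force': array([-1.54372746, -0.02386726, -0.08638586]), 'ft_torque': array([-0.06394928, -0.03501425,  0.00337652]), 'grip_width': 0.0855028496801442}
```

View pics/top0.png

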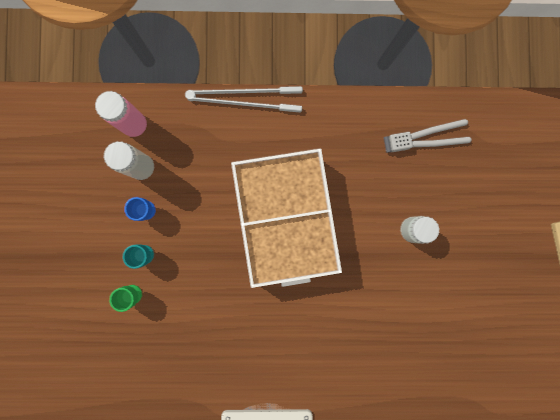

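View pics/side0.png

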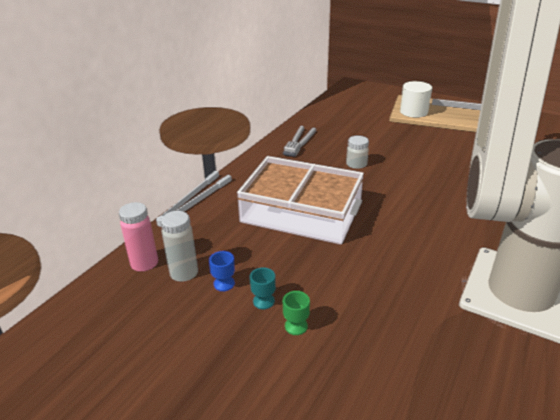

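The top view shows tall-jar candidates at (112,105), which is pink, and (119,156), which is clear. The cups are at (137,209) blue, (135,256) teal and (122,299) green. The short jar is at (427,230), and the tray corners are (233,163), (321,150), (340,272) and (252,286), with the pull at (295,281). I choose the clear jar at (119,156) and the teal cup at (135,256); the side view shows them at (179,245) and (263,288). Next I'll measure and check with one close crop.

```bash
cat > h.py <<'E'
import numpy as np
from workcell import get_calibration
from scipy.spatial.transform import Rotation as Rn
def ray(n,u,v,z):
    c=get_calibration(n);R=np.array(c["R"]);t=np.array(c["t"])
    d=R.T@np.array([(u-c["cx"])/c["fx"],(v-c["cy"])/c["fy"],1]);o=-R.T@t
    return o+d*(z-o[2])/d[2]
def proj(n,X):
    c=get_calibration(n);p=np.array(c["R"])@X+np.array(c["t"])
    return np.round([c["fx"]*p[0]/p[2]+c["cx"],c["fy"]*p[1]/p[2]+c["cy"]],1)
E
python3 - <<'E'
import cv2,numpy as np
from h import *
im=cv2.imread("pics/top0.png");s=cv2.imread("pics/side0.png")
a=cv2.resize(im[80:320,80:200],None,fx=2.5,fy=2.5,interpolation=2)
b=cv2.resize(s[190:340,110:320],None,fx=2.2,fy=2.2,interpolation=2)
o=np.zeros((600,a.shape[1]+b.shape[1],3),np.uint8);o[:,:a.shape[1]]=a;o[:b.shape[0],a.shape[1]:]=b
cv2.imwrite("pics/crop1.png",o)
hsv=cv2.cvtColor(im,cv2.COLOR_BGR2HSV)
def blob(lo,hi,box):
    m=cv2.inRange(hsv,lo,hi)[box[1]:box[3],box[0]:box[2]]
    n,l,st,ce=cv2.connectedComponentsWithStats(m);k=1+st[1:,4].argmax();return ce[k]+box[:2],st[k]
print("teal",blob((80,80,40),(100,255,255),(110,235,170,280)))
for nm,bx in(("cap",(95,135,140,180)),("pink",(90,85,135,130)),("short",(405,210,450,250))):
    print(nm,blob((0,0,190),(180,60,255),bx))
C=[ray("top",*p,0.085)for p in((233,163),(321,150),(340,272),(252,286))]
print(np.round(C,3),np.mean(C,0))
d=(C[0]+C[1]-C[2]-C[3])/2; print("yaw",np.arctan2(d[1],d[0]),np.linalg.norm(d), np.linalg.norm(C[0]-C[1]))
for nm,u,v,z in(("jar",119,155,.14),("pink",111,105,.14),("teal rim",135,256,.068),("blue",137,209,.068),("green",122,299,.068),("short",427,230,.075)):
    X=ray("top",u,v,z);print(nm,np.round(X,3),proj("side",X),"foot",proj("side",X*[1,1,0]))
E
```

```text
teal (array([137.39586919, 255.62134251]), array([ 13,  10,  31,  24, 581], dtype=int32))
cap (array([117.77649007, 155.09602649]), array([  9,   7,  28,  27, 604], dtype=int32))
pink (array([109.07912458, 104.66161616]), array([  6,   7,  28,  27, 594], dtype=int32))
short (array([424.67777778, 228.75740741]), array([  4,   7,  30,  25, 540], dtype=int32))
[[ 0.613  0.07   0.085]
 [ 0.641 -0.106  0.085]
 [ 0.398 -0.143  0.085]
 [ 0.371  0.031  0.085]] [ 0.50561999 -0.0371946   0.085     ]
yaw 0.15561191656735077 0.24585699003237457 0.17777689452362003
jar [0.618 0.275 0.14 ] [174.  216.5] foot [183.1 270.4]
pink [0.711 0.292 0.14 ] [132.5 207.4] foot [144.5 260.6]
teal rim [0.428 0.265 0.068] [261.3 273.8] foot [262.5 299.7]
blue [0.522 0.263 0.068] [221.2 257.1] foot [224.  282.5]
green [0.343 0.289 0.068] [294.8 298.1] foot [294.7 324.4]
short [ 0.481 -0.322  0.075] [357.9 138.7] foot [355.9 162.4]
```

View pics/crop1.png

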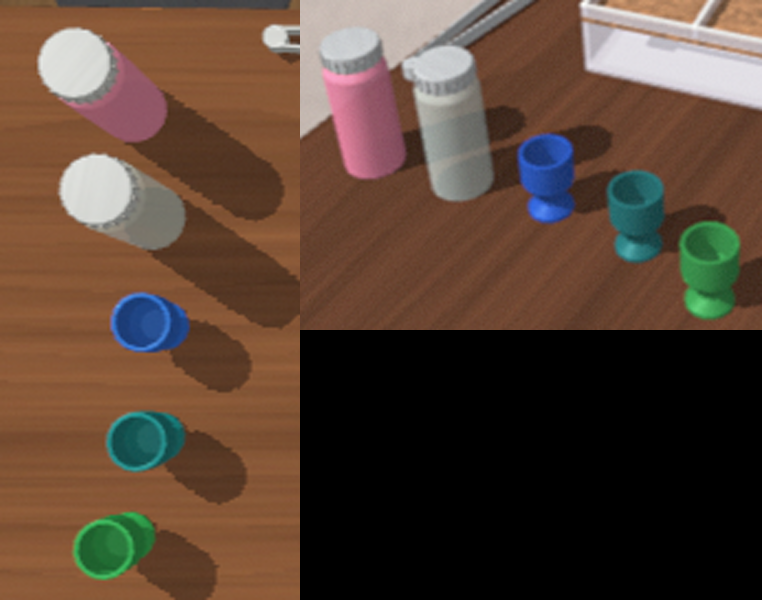

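The crop confirms the choice: the clear jar's cap is at (119,155) and the teal rim at (135,256), and both agree with the side view. The plan is to keep the jaws across the organiser (along its y), which also suits the row of neighbours. Next I work out the first travel.

```bash
cat > go.py <<'E'
import sys,numpy as np
from h import *
from workcell import readout
o=readout.get_obs();R=Rn.from_quat(o["tool_rot"])
print("t",o["clock"],"pos",o["eef_pos"].round(4),"w",round(float(o["grip_width"]),4),"f",o["ft_force"].round(1))
for a in sys.argv[1:]:
    v=[float(q) for q in a.split(",")];yaw=v[3]
    T=Rn.from_matrix(np.array([[np.cos(yaw),np.sin(yaw),0],[np.sin(yaw),-np.cos(yaw),0],[0,0,-1]]).T)
    print(a,(R.inv().apply(np.array(v[:3])-o["eef_pos"])*1000).round(1),(R.inv()*T).as_rotvec().round(3))
E
python3 go.py .4,-.2,.3,.155 .618,.275,.27,.155 .618,.275,.15,.155
```

```text
t 0.1 pos [ 0.1575 -0.4741  0.3031] w 0.0855 f [-1.5 -0.  -0.1]
.4,-.2,.3,.155 [ 316.5 -183.6    3.4] [-0.002  0.     0.166]
.618,.275,.27,.155 [ 673.2 -565.6   34.2] [-0.002  0.     0.166]
.618,.275,.15,.155 [ 673.2 -565.3  154.2] [-0.002  0.     0.166]
```

Call:
send_rows --moves '[[[317,-184,3],[0,0,0.166],85],[[317,-184,3],[0,0,0.166],85],[[317,-184,3],[0,0,0.166],85],[[317,-184,3],[0,0,0.166],85],[[317,-184,3],[0,0,0.166],85],[[317,-184,3],[0,0,0.166],85],[[317,-184,3],[0,0,0.166],85],[[317,-184,3],[0,0,0.166],85],[[673,-565,24],[0,0,0.166],85],[[673,-565,24],[0,0,0.166],85],[[673,-565,24],[0,0,0.166],85],[[673,-565,24],[0,0,0.166],85]]'

```text
clock: 1.1
eef_pos: [0.4486, -0.0751, 0.2943]
tool_rot: [0.997, 0.077, -0.001, -0.001]
ft_force: [0.5, -0.0, -0.4]
grip_width: 0.0851
```

```bash
python3 go.py .618,.275,.28,.155
```

```text
t 1.1 pos [ 0.4486 -0.0751  0.2943] w 0.0851 f [ 0.5 -0.  -0.4]
.618,.275,.28,.155 [ 221.4 -319.8   14.7] [-0.002  0.001 -0.   ]
```

Call:
send_rows --moves '[[[221,-320,15],[0,0,0],85],[[221,-320,15],[0,0,0],85],[[221,-320,15],[0,0,0],85],[[221,-320,15],[0,0,0],85],[[221,-320,15],[0,0,0],85],[[221,-320,15],[0,0,0],85],[[221,-320,15],[0,0,0],85],[[221,-320,15],[0,0,0],85],[[221,-320,15],[0,0,0],85],[[221,-320,15],[0,0,0],85],[[221,-320,15],[0,0,0],85],[[221,-320,15],[0,0,0],85]]'

```text
clock: 2.1
eef_pos: [0.6341, 0.1514, 0.279]
tool_rot: [0.994, 0.112, -0.004, -0.016]
ft_force: [-0.4, -0.2, -0.0]
grip_width: 0.085
```

```bash
python3 go.py .618,.275,.21,.155 .618,.275,.15,.155; python3 - <<'E'
from workcell import camera
import cv2,numpy as np
s=camera("side");t=camera("top")
a=cv2.resize(s[90:340,60:320],None,fx=1.5,fy=1.5,interpolation=2);b=cv2.resize(t[60:310,50:320],None,fx=1.5,fy=1.5,interpolation=2)
cv2.imwrite("pics/p2.png",np.hstack([a,b])[:,:,::-1])
E
```

```text
t 2.1 pos [0.6341 0.1514 0.279 ] w 0.085 f [-0.4 -0.2 -0. ]
.618,.275,.21,.155 [  12.1 -121.8   72.9] [-0.032  0.005  0.069]
.618,.275,.15,.155 [  12.3 -119.8  132.8] [-0.032  0.005  0.069]
```

View pics/p2.png

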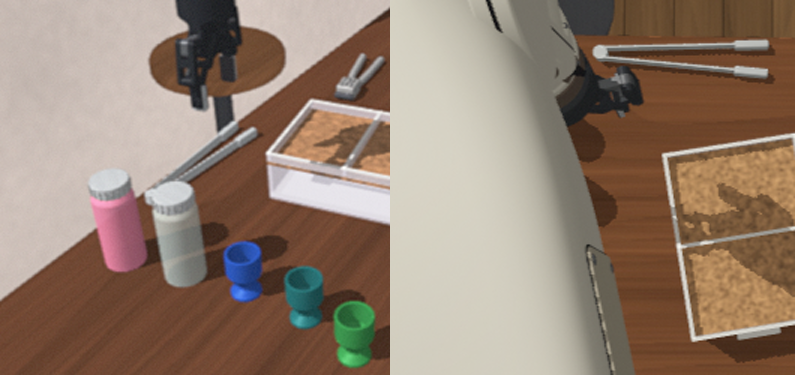

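The arm is still on its way, with the gripper beside the jars and nothing touched. I continue to above the jar.

Call:
send_rows --moves '[[[12,-124,0],[-0.032,0.005,0.069],85],[[12,-124,0],[-0.032,0.005,0.069],85],[[12,-124,0],[-0.032,0.005,0.069],85],[[12,-124,0],[-0.032,0.005,0.069],85],[[12,-124,0],[-0.032,0.005,0.069],85],[[12,-124,0],[-0.032,0.005,0.069],85],[[12,-124,0],[-0.032,0.005,0.069],85],[[12,-124,0],[-0.032,0.005,0.069],85],[[12,-122,50],[-0.032,0.005,0.069],85],[[12,-122,50],[-0.032,0.005,0.069],85],[[12,-122,50],[-0.032,0.005,0.069],85],[[12,-122,50],[-0.032,0.005,0.069],85]]'

```text
clock: 3.2
eef_pos: [0.6449, 0.1558, 0.2418]
tool_rot: [0.993, 0.113, -0.003, -0.015]
ft_force: [0.4, -0.1, -0.2]
grip_width: 0.0852
```

```bash
python3 go.py .618,.275,.21,.155 .618,.275,.15,.155; python3 - <<'E'
from workcell import camera
import cv2
s=camera("side")
cv2.imwrite("pics/p3.png",cv2.resize(s[130:330,80:300],None,fx=3,fy=3,interpolation=2)[:,:,::-1])
E
```

```text
t 3.2 pos [0.6449 0.1558 0.2418] w 0.0852 f [ 0.4 -0.1 -0.2]
.618,.275,.21,.155 [   0.7 -121.2   35.6] [-0.031  0.003  0.072]
.618,.275,.15,.155 [   0.8 -119.3   95.6] [-0.031  0.003  0.072]
```

View pics/p3.png

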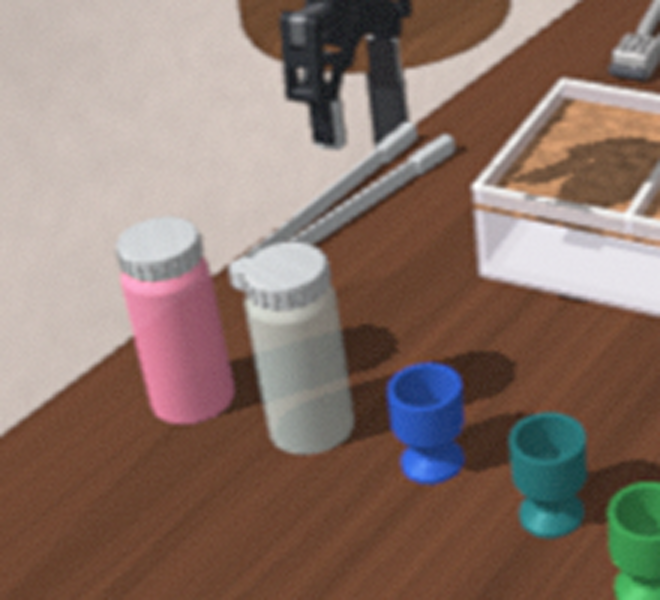

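```bash
python3 -c "
from workcell import readout;print(readout.get_obs()['joint_pos'].round(3))"; python3 go.py .618,.275,.25,-2.987
```

```text
[0.226 0.603 0.394 1.365 0.031 3.141]
t 3.25 pos [0.6447 0.1559 0.2411] w 0.085 f [-0.3  0.4 -1. ]
.618,.275,.25,-2.987 [   0.8 -122.3   -5.1] [-0.007 -0.048 -3.069]
```

Joint 6 sits at its limit, so I use the equivalent grasp half a turn back.

Call:
send_rows --moves '[[[0,-20,-15],[0,0,-1.5],85],[[0,-20,-15],[0,0,-1.5],85],[[0,-20,-15],[0,0,-1.5],85],[[0,-20,-15],[0,0,-1.5],85],[[0,-20,-15],[0,0,-1.5],85],[[0,-20,-15],[0,0,-1.5],85],[[0,-20,-15],[0,0,-1.5],85],[[0,-20,-15],[0,0,-1.5],85],[[0,-20,-15],[0,0,-1.5],85],[[0,-20,-15],[0,0,-1.5],85],[[0,-20,-15],[0,0,-1.5],85],[[0,-20,-15],[0,0,-1.5],85]]'

```text
clock: 4.25
eef_pos: [0.6406, 0.175, 0.2574]
tool_rot: [0.647, 0.762, 0.008, -0.013]
ft_force: [0.0, 0.7, -0.1]
grip_width: 0.0848
```

```bash
python3 go.py .618,.275,.25,-2.987
```

```text
t 4.25 pos [0.6406 0.175  0.2574] w 0.0848 f [ 0.   0.7 -0.1]
.618,.275,.25,-2.987 [102.   -6.1  10.6] [ 0.021 -0.028 -1.563]
```

Call:
send_rows --moves '[[[102,-6,11],[0.02,-0.03,-1.563],85],[[102,-6,11],[0.02,-0.03,-1.563],85],[[102,-6,11],[0.02,-0.03,-1.563],85],[[102,-6,11],[0.02,-0.03,-1.563],85],[[102,-6,11],[0.02,-0.03,-1.563],85],[[102,-6,11],[0.02,-0.03,-1.563],85],[[102,-6,11],[0.02,-0.03,-1.563],85],[[102,-6,11],[0.02,-0.03,-1.563],85],[[102,-6,11],[0.02,-0.03,-1.563],85],[[102,-6,11],[0.02,-0.03,-1.563],85],[[102,-6,11],[0.02,-0.03,-1.563],85],[[102,-6,11],[0.02,-0.03,-1.563],85]]'

```text
clock: 5.25
eef_pos: [0.6183, 0.2752, 0.2503]
tool_rot: [-0.046, 0.999, 0.0, 0.001]
ft_force: [0.6, -0.8, 0.2]
grip_width: 0.0847
```

Call:
send_rows --moves '[[[0,0,0],[0,0,0],85]]'

```text
clock: 5.33
eef_pos: [0.6183, 0.2754, 0.2509]
tool_rot: [-0.047, 0.999, 0.0, 0.001]
ft_force: [-0.8, -0.6, 0.2]
grip_width: 0.0851
```

```bash
python3 go.py .618,.275,.25,-2.987 .618,.275,.21,-2.987;python3 - <<'E'
from workcell import camera
import cv2
s=camera("side")
cv2.imwrite("pics/p4.png",cv2.resize(s[130:330,80:300],None,fx=3,fy=3,interpolation=2)[:,:,::-1])
E
```

```text
t 5.3333 pos [0.6183 0.2754 0.2509] w 0.0851 f [-0.8 -0.6  0.2]
.618,.275,.25,-2.987 [ 0.4 -0.4  0.9] [ 0.     0.002 -0.06 ]
.618,.275,.21,-2.987 [ 0.5 -0.4 40.9] [ 0.     0.002 -0.06 ]
```

View pics/p4.png

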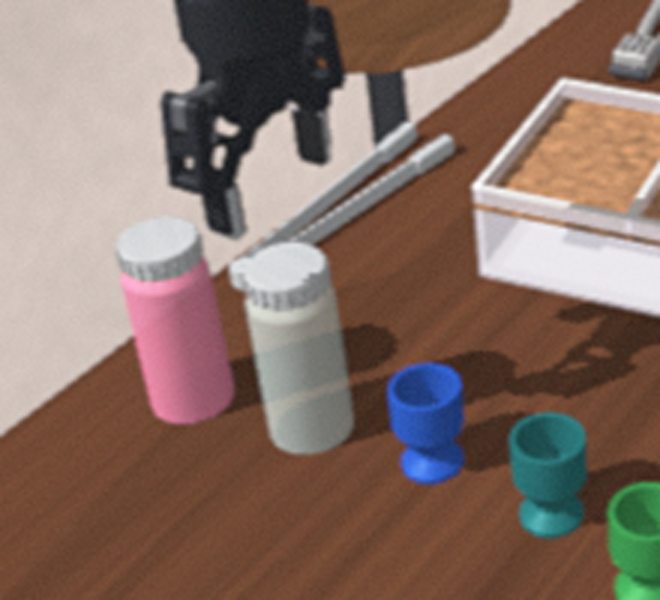

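The gripper is over the clear jar, with its fingertips at crop (225,225) and (315,155) and the cap centre at (289,265), which matches the projection within 2 px. Descend and grip.

Call:
send_rows --moves '[[[0,0,25],[0,0,-0.06],85],[[0,0,50],[0,0,-0.06],85],[[0,0,75],[0,0,-0.06],85],[[0,0,90],[0,0,-0.06],85],[[0,0,101],[0,0,-0.06],85],[[0,0,101],[0,0,-0.06],85],[[0,0,101],[0,0,-0.06],50],[[0,0,101],[0,0,-0.06],50],[[0,0,101],[0,0,-0.06],50],[[0,0,101],[0,0,-0.06],50],[[0,0,101],[0,0,-0.06],50],[[0,0,101],[0,0,-0.06],50]]'

```text
clock: 6.38
eef_pos: [0.6197, 0.2765, 0.1525]
tool_rot: [-0.075, 0.997, 0.002, 0.003]
ft_force: [-0.4, 2.0, 6.5]
grip_width: 0.0565
```

```bash
python3 go.py .618,.275,.27,-2.987 .567,-.027,.27,-2.987
```

```text
t 6.3833 pos [0.6197 0.2765 0.1525] w 0.0565 f [-0.4  2.   6.5]
.618,.275,.27,-2.987 [   1.1   -0.9 -117.5] [ 0.003  0.007 -0.004]
.567,-.027,.27,-2.987 [  96.7 -291.9 -118.9] [ 0.003  0.007 -0.004]
```

Call:
send_rows --moves '[[[0,0,-8],[0,0,0],45],[[0,0,-20],[0,0,0],45],[[0,0,-35],[0,0,0],45],[[0,0,-55],[0,0,0],45],[[0,0,-75],[0,0,0],45],[[0,0,-95],[0,0,0],45],[[0,0,-110],[0,0,0],45],[[0,0,-118],[0,0,0],45],[[0,0,-118],[0,0,0],45],[[0,0,-118],[0,0,0],45]]'

```text
clock: 7.22
eef_pos: [0.6188, 0.2758, 0.2701]
tool_rot: [-0.075, 0.997, 0.001, 0.003]
ft_force: [-0.6, -0.7, -4.1]
grip_width: 0.0562
```

```bash
python3 go.py .567,-.027,.27,-2.987; python3 - <<'E'
from workcell import camera
import cv2,numpy as np
s=camera("side")
cv2.imwrite("pics/p5.png",cv2.resize(s[90:320,70:370],None,fx=2.3,fy=2.3,interpolation=2)[:,:,::-1])
E
```

```text
t 7.2167 pos [0.6188 0.2758 0.2701] w 0.0562 f [-0.6 -0.7 -4.1]
.567,-.027,.27,-2.987 [  96.5 -291.7   -1.1] [ 0.002  0.006 -0.005]
```

View pics/p5.png

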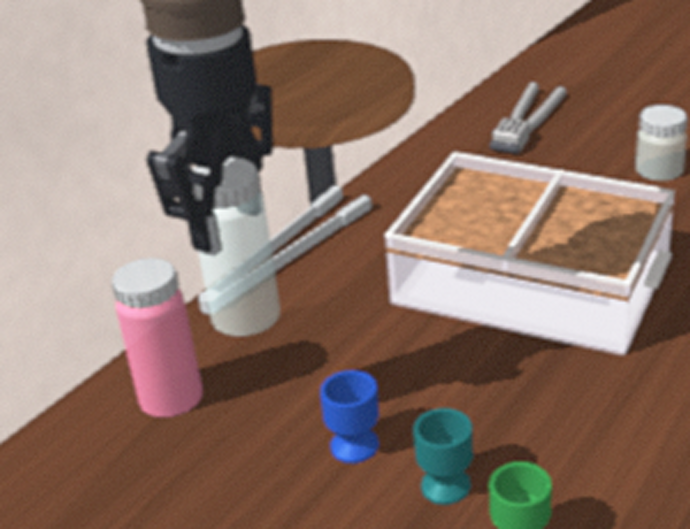

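The jar is lifted upright, its foot at crop (245,320), clear of its neighbours. I carry it over the rear compartment.

Call:
send_rows --moves '[[[5,-15,-2],[0,0,0],45],[[14,-42,-2],[0,0,0],45],[[24,-73,-2],[0,0,0],45],[[34,-104,-2],[0,0,0],45],[[44,-135,-2],[0,0,0],45],[[54,-166,-2],[0,0,0],45],[[65,-197,-2],[0,0,0],45],[[75,-228,-2],[0,0,0],45],[[85,-257,-2],[0,0,0],45],[[92,-279,-2],[0,0,0],45],[[96,-292,-2],[0,0,0],45],[[96,-292,-2],[0,0,0],45]]'

```text
clock: 8.27
eef_pos: [0.5661, -0.0301, 0.2689]
tool_rot: [-0.073, 0.997, 0.001, 0.001]
ft_force: [-0.0, 0.5, -3.7]
grip_width: 0.0563
```

Call:
send_rows --moves '[[[0,0,0],[0,0,0],45],[[0,0,0],[0,0,0],45]]'

```text
clock: 8.43
eef_pos: [0.5658, -0.0296, 0.2679]
tool_rot: [-0.073, 0.997, 0.001, -0.0]
ft_force: [0.5, 0.8, -2.2]
grip_width: 0.0563
```

```bash
python3 go.py .567,-.027,.235,-2.987 .567,-.027,.2235,-2.987; python3 - <<'E'
from workcell import camera
import cv2,numpy as np
s=camera("side")
cv2.imwrite("pics/p6.png",cv2.resize(s[90:270,190:410],None,fx=3,fy=3,interpolation=2)[:,:,::-1])
from h import *
for X in((.567,-.027,.07),):print(proj("side",np.array(X)),proj("side",np.array((.567,-.027,.12))))
E
```

```text
t 8.4333 pos [ 0.5658 -0.0296  0.2679] w 0.0563 f [ 0.5  0.8 -2.2]
.567,-.027,.235,-2.987 [-1.5  2.3 32.9] [ 0.002 -0.    -0.008]
.567,-.027,.2235,-2.987 [-1.5  2.3 44.4] [ 0.002 -0.    -0.008]
[276.6 181.8] [276.3 163.8]
```

View pics/p6.png

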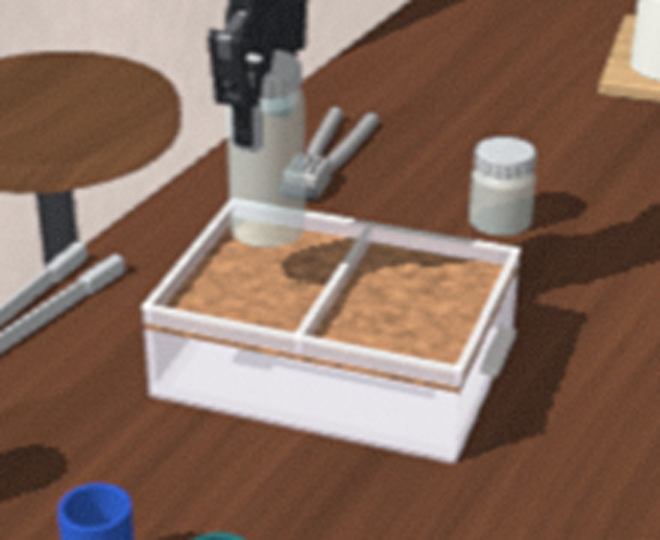

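The jar hangs over the rear compartment, its foot at crop (268,232) and the floor centre at (260,275). I lower it gently.

Call:
send_rows --moves '[[[0,2,8],[0,0,0],45],[[0,2,18],[0,0,0],45],[[0,2,28],[0,0,0],45],[[0,2,35],[0,0,0],45],[[0,2,39],[0,0,0],45],[[0,2,42],[0,0,0],45],[[0,2,43],[0,0,0],45],[[0,2,43],[0,0,0],45],[[0,2,43],[0,0,0],45]]'

```text
clock: 9.23
eef_pos: [0.566, -0.0271, 0.2255]
tool_rot: [-0.073, 0.997, 0.001, 0.001]
ft_force: [0.4, 0.1, -3.0]
grip_width: 0.0565
```

Still hanging (-3 N). I feel the last millimetres.

Call:
send_rows --moves '[[[0,0,1],[0,0,0],45],[[0,0,2],[0,0,0],45],[[0,0,2],[0,0,0],45]]'

```text
clock: 9.48
eef_pos: [0.566, -0.0272, 0.2237]
tool_rot: [-0.073, 0.997, 0.001, 0.001]
ft_force: [0.3, -0.8, -2.9]
grip_width: 0.0567
```

Call:
send_rows --moves '[[[0,0,1],[0,0,0],45],[[0,0,1],[0,0,0],45],[[0,0,1],[0,0,0],45]]'

```text
clock: 9.73
eef_pos: [0.566, -0.0272, 0.2227]
tool_rot: [-0.073, 0.997, 0.001, 0.001]
ft_force: [-0.1, -1.0, -3.6]
grip_width: 0.0565
```

Call:
send_rows --moves '[[[0,0,1],[0,0,0],45],[[0,0,1],[0,0,0],45],[[0,0,1],[0,0,0],45]]'

```text
clock: 9.98
eef_pos: [0.5661, -0.0272, 0.2226]
tool_rot: [-0.073, 0.997, 0.001, 0.001]
ft_force: [-1.9, 0.8, 4.1]
grip_width: 0.0564
```

Call:
send_rows --moves '[[[0,0,1],[0,0,0],45],[[0,0,1],[0,0,0],45],[[0,0,1],[0,0,0],45]]'

```text
clock: 10.23
eef_pos: [0.566, -0.0271, 0.2226]
tool_rot: [-0.073, 0.997, 0.001, 0.002]
ft_force: [-3.9, 1.1, 6.7]
grip_width: 0.0567
```

Seated on the floor (contact felt at z 0.2226, as expected). Release and rise.

Call:
send_rows --moves '[[[0,0,0],[0,0,0],65],[[0,0,0],[0,0,0],75],[[0,0,0],[0,0,0],85],[[0,0,0],[0,0,0],85],[[0,0,0],[0,0,0],85],[[0,0,-10],[0,0,0],85],[[0,0,-30],[0,0,0],85],[[0,0,-60],[0,0,0],85],[[0,0,-90],[0,0,0],85],[[0,0,-100],[0,0,0],85],[[0,0,-100],[0,0,0],85]]'

```text
clock: 11.15
eef_pos: [0.5672, -0.0274, 0.3269]
tool_rot: [-0.073, 0.997, 0.0, 0.006]
ft_force: [0.1, 0.7, -0.2]
grip_width: 0.0853
```

```bash
python3 go.py .428,.265,.26,-2.987; python3 -c "
from workcell import readout;print(readout.get_obs()['joint_pos'].round(3))
from workcell import camera
import cv2
s=camera('side')
cv2.imwrite('pics/p7.png',cv2.resize(s[90:340,190:410],None,fx=2.4,fy=2.4,interpolation=2)[:,:,::-1])"
```

```text
t 11.15 pos [ 0.5672 -0.0274  0.3269] w 0.0853 f [ 0.1  0.7 -0.2]
.428,.265,.26,-2.987 [ 95.7 309.7  65.8] [-0.     0.011 -0.008]
[-0.049  0.363  0.233  1.43   0.002 -0.196]
```

View pics/p7.png

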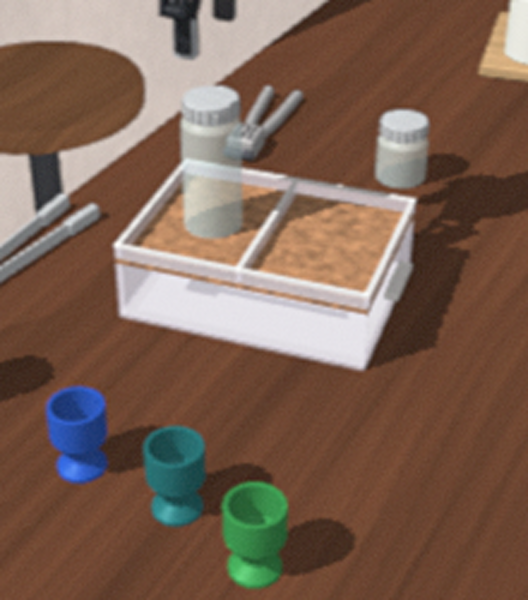

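The tall jar stands upright and released in the rear compartment, cap at crop (211,105) and foot at (213,222). The teal cup's rim is at (175,445), i.e. side (263,275), within 2 px of the projection. On to the cup.

Call:
send_rows --moves '[[[10,32,0],[0,0,0],85],[[20,65,0],[0,0,0],85],[[30,98,0],[0,0,0],85],[[40,130,10],[0,0,0],85],[[50,163,20],[0,0,0],85],[[60,196,30],[0,0,0],85],[[70,228,40],[0,0,0],85],[[80,260,50],[0,0,0],85],[[90,290,60],[0,0,0],85],[[96,310,66],[0,0,0],85],[[96,310,66],[0,0,0],85],[[96,310,66],[0,0,0],85]]'

```text
clock: 12.2
eef_pos: [0.425, 0.2655, 0.2557]
tool_rot: [-0.075, 0.997, -0.001, 0.002]
ft_force: [0.5, 0.0, 0.3]
grip_width: 0.0849
```

```bash
python3 go.py .428,.265,.17,-2.987 .428,.265,.104,-2.987
```

```text
t 12.2 pos [0.425  0.2655 0.2557] w 0.0849 f [0.5 0.  0.3]
.428,.265,.17,-2.987 [-2.6 -0.8 85.7] [-0.001  0.003 -0.005]
.428,.265,.104,-2.987 [ -2.4  -0.8 151.7] [-0.001  0.003 -0.005]
```

Call:
send_rows --moves '[[[-2,-1,25],[0,0,0],85],[[-2,-1,55],[0,0,0],85],[[-2,-1,85],[0,0,0],85],[[-2,-1,110],[0,0,0],85],[[-2,-1,130],[0,0,0],85],[[-2,-1,145],[0,0,0],85],[[-2,-1,152],[0,0,0],85],[[-2,-1,152],[0,0,0],85],[[-2,-1,152],[0,0,0],85]]'

```text
clock: 12.95
eef_pos: [0.4281, 0.264, 0.1037]
tool_rot: [-0.074, 0.997, -0.001, 0.002]
ft_force: [0.7, -0.1, 0.9]
grip_width: 0.0849
```

```bash
python3 go.py .428,.265,.104,-2.987; python3 -c "
from workcell import camera
import cv2
s=camera('side')
cv2.imwrite('pics/p8.png',cv2.resize(s[160:340,180:340],None,fx=3,fy=3,interpolation=2)[:,:,::-1])"
```

```text
t 12.95 pos [0.4281 0.264  0.1037] w 0.0849 f [ 0.7 -0.1  0.9]
.428,.265,.104,-2.987 [-0.1  1.  -0.3] [-0.002  0.003 -0.006]
```

View pics/p8.png

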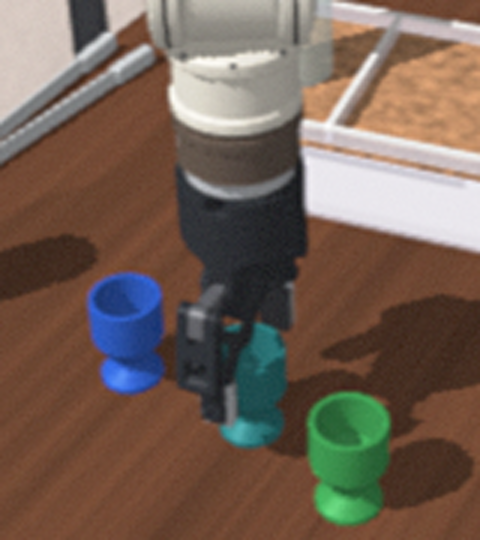

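The fingers straddle the teal cup (bowl at crop (255,370)), with the blue and green cups clear. Close and lift.

Call:
send_rows --moves '[[[0,1,0],[0,0,0],40],[[0,1,0],[0,0,0],40],[[0,1,0],[0,0,0],40],[[0,1,0],[0,0,0],40],[[0,1,0],[0,0,0],40],[[0,1,0],[0,0,0],40],[[0,1,0],[0,0,0],40]]'

```text
clock: 13.58
eef_pos: [0.4291, 0.266, 0.1059]
tool_rot: [-0.074, 0.997, 0.0, 0.004]
ft_force: [-0.5, -0.5, 4.8]
grip_width: 0.0454
```

```bash
python3 go.py .428,.265,.234,-2.987
```

```text
t 13.5833 pos [0.4291 0.266  0.1059] w 0.0454 f [-0.5 -0.5  4.8]
.428,.265,.234,-2.987 [   0.3   -0.9 -128.1] [-0.     0.007 -0.006]
```

Call:
send_rows --moves '[[[0,0,-8],[0,0,0],38],[[0,0,-20],[0,0,0],38],[[0,0,-35],[0,0,0],38],[[0,0,-55],[0,0,0],38],[[0,0,-75],[0,0,0],38],[[0,0,-95],[0,0,0],38],[[0,0,-110],[0,0,0],38],[[0,0,-118],[0,0,0],38],[[0,0,-118],[0,0,0],38],[[0,0,-118],[0,0,0],38]]'

```text
clock: 14.42
eef_pos: [0.4282, 0.2659, 0.224]
tool_rot: [-0.074, 0.997, 0.0, 0.004]
ft_force: [-0.7, -0.5, -2.0]
grip_width: 0.0455
```

```bash
python3 go.py .444,-.047,.224,-2.987
```

```text
t 14.4167 pos [0.4282 0.2659 0.224 ] w 0.0455 f [-0.7 -0.5 -2. ]
.444,-.047,.224,-2.987 [ 3.080e+01 -3.118e+02 -2.000e-01] [-0.     0.008 -0.006]
```

Call:
send_rows --moves '[[[1,-15,0],[0,0,0],38],[[4,-42,0],[0,0,0],38],[[7,-73,0],[0,0,0],38],[[10,-104,0],[0,0,0],38],[[13,-135,0],[0,0,0],38],[[16,-166,0],[0,0,0],38],[[20,-197,0],[0,0,0],38],[[23,-228,0],[0,0,0],38],[[26,-260,0],[0,0,0],38],[[29,-290,0],[0,0,0],38],[[31,-312,0],[0,0,0],38],[[31,-312,0],[0,0,0],38]]'

```text
clock: 15.42
eef_pos: [0.4431, -0.0505, 0.2224]
tool_rot: [-0.072, 0.997, -0.0, 0.003]
ft_force: [-1.2, 0.7, -1.4]
grip_width: 0.0456
```

Call:
send_rows --moves '[[[0,0,0],[0,0,0],38],[[0,0,0],[0,0,0],38]]'

```text
clock: 15.58
eef_pos: [0.4422, -0.0505, 0.2211]
tool_rot: [-0.071, 0.997, -0.0, 0.001]
ft_force: [0.3, 0.8, -1.2]
grip_width: 0.0457
```

```bash
python3 go.py .444,-.047,.179,-2.987;python3 -c "
from workcell import camera
import cv2
s=camera('side')
cv2.imwrite('pics/p9.png',cv2.resize(s[90:270,190:410],None,fx=3,fy=3,interpolation=2)[:,:,::-1])"
```

```text
t 15.5833 pos [ 0.4422 -0.0505  0.2211] w 0.0457 f [ 0.3  0.8 -1.2]
.444,-.047,.179,-2.987 [-2.1  3.3 42.1] [-0.     0.002 -0.012]
```

View pics/p9.png

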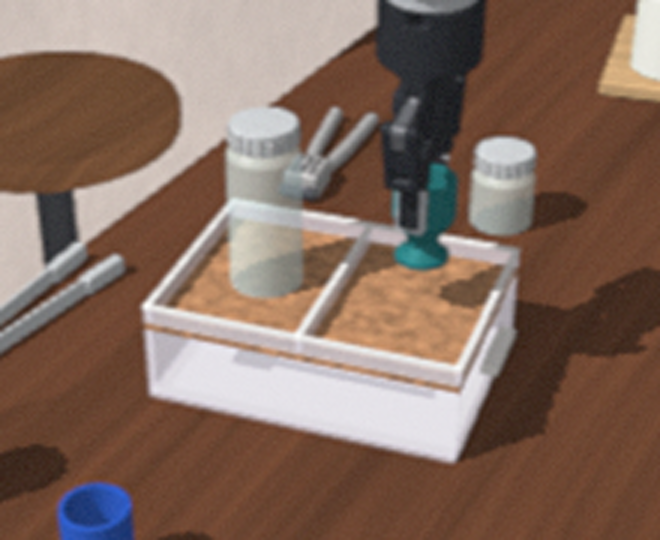

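The cup hangs upright over the front compartment, foot at crop (420,255), and the tall jar still stands at (265,275). Lower gently.

Call:
send_rows --moves '[[[-1,3,8],[0,0,0],38],[[-1,3,18],[0,0,0],38],[[-1,3,28],[0,0,0],38],[[-1,3,35],[0,0,0],38],[[-1,3,39],[0,0,0],38],[[-1,3,42],[0,0,0],38],[[-1,3,43],[0,0,0],38],[[-1,3,43],[0,0,0],38],[[-1,3,43],[0,0,0],38]]'

```text
clock: 16.38
eef_pos: [0.4434, -0.0469, 0.1787]
tool_rot: [-0.072, 0.997, -0.0, 0.002]
ft_force: [-0.2, 0.1, -0.1]
grip_width: 0.0456
```

Call:
send_rows --moves '[[[0,0,1],[0,0,0],38],[[0,0,1],[0,0,0],38],[[0,0,1],[0,0,0],38]]'

```text
clock: 16.63
eef_pos: [0.4436, -0.0469, 0.1779]
tool_rot: [-0.072, 0.997, -0.0, 0.002]
ft_force: [0.3, -0.1, -0.3]
grip_width: 0.0454
```

Call:
send_rows --moves '[[[0,0,1],[0,0,0],38],[[0,0,1],[0,0,0],38],[[0,0,1],[0,0,0],38]]'

```text
clock: 16.88
eef_pos: [0.4435, -0.047, 0.177]
tool_rot: [-0.072, 0.997, -0.0, 0.002]
ft_force: [0.5, -0.3, -0.7]
grip_width: 0.0453
```

Call:
send_rows --moves '[[[0,0,1],[0,0,0],38],[[0,0,1],[0,0,0],38],[[0,0,1],[0,0,0],38]]'

```text
clock: 17.13
eef_pos: [0.4436, -0.047, 0.176]
tool_rot: [-0.072, 0.997, -0.0, 0.002]
ft_force: [1.4, -0.5, -0.7]
grip_width: 0.0452
```

Call:
send_rows --moves '[[[0,0,1],[0,0,0],38],[[0,0,1],[0,0,0],38],[[0,0,1],[0,0,0],38]]'

```text
clock: 17.38
eef_pos: [0.4441, -0.0469, 0.1759]
tool_rot: [-0.072, 0.997, -0.0, 0.003]
ft_force: [-1.8, 0.7, 5.6]
grip_width: 0.0461
```

Contact at z 0.1759, as expected. Release and rise.

Call:
send_rows --moves '[[[0,0,0],[0,0,0],55],[[0,0,0],[0,0,0],65],[[0,0,0],[0,0,0],75],[[0,0,0],[0,0,0],85],[[0,0,0],[0,0,0],85],[[0,0,0],[0,0,0],85],[[0,0,-10],[0,0,0],85],[[0,0,-30],[0,0,0],85],[[0,0,-60],[0,0,0],85],[[0,0,-90],[0,0,0],85],[[0,0,-110],[0,0,0],85],[[0,0,-110],[0,0,0],85]]'

```text
clock: 18.38
eef_pos: [0.4457, -0.0472, 0.2905]
tool_rot: [-0.072, 0.997, -0.001, 0.007]
ft_force: [1.1, 0.7, 0.0]
grip_width: 0.0854
```

Call:
send_rows --moves '[[[0,0,0],[0,0,0],85],[[0,0,0],[0,0,0],85],[[0,0,0],[0,0,0],85],[[0,0,0],[0,0,0],85]]'

```text
clock: 18.72
eef_pos: [0.445, -0.0471, 0.2893]
tool_rot: [-0.072, 0.997, -0.001, 0.006]
ft_force: [0.8, -0.5, -1.3]
grip_width: 0.0851
```

```bash
python3 -c "
from workcell import camera
import cv2
s=camera('side')
cv2.imwrite('pics/p10.png',cv2.resize(s[90:270,190:410],None,fx=3,fy=3,interpolation=2)[:,:,::-1])
from h import *
print(proj('side',np.array((.444,-.047,.07))),proj('side',np.array((.444,-.047,.138))),proj('side',np.array((.567,-.027,.07))),proj('side',np.array((.567,-.027,.21))))"
```

```text
[326.3 191.4] [327.5 166.1] [276.6 181.8] [275.5 129. ]
```

View pics/p10.png

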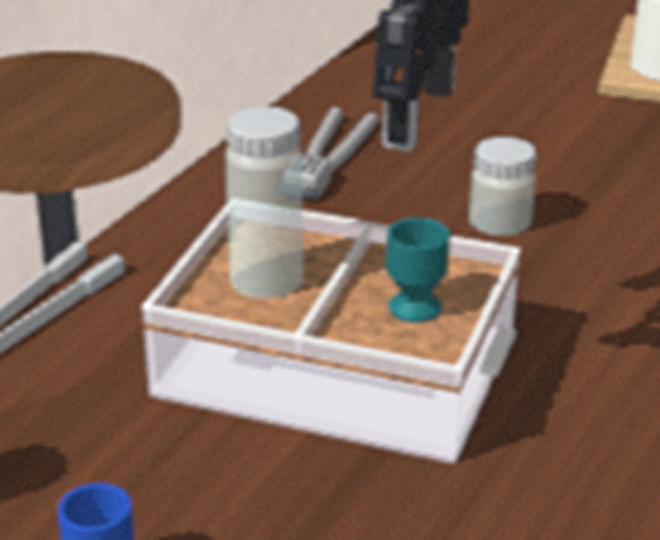

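Both stand upright and released: the cup's foot is at crop (414,303), the jar's at (266,280), both within 2–3 px of the projections. The short jar is unmoved and the gripper is clear. I hand the job in.

```bash
python3 -c "
from workcell import order;print(order.job_done())"
```

```text
the job is handed in; nothing more can be done
None
```

The tall clear jar now stands in the rear compartment and the teal egg cup in the front one. The jar went first, and I handed the job in at about 18.8 s of the 58 s. Each was lowered until the wrist felt the tray floor, then released.

- **Last picture:** both stand upright near the centres of their compartments, within 2–3 px of where I projected them. The short jar looks unmoved, and the gripper is clear above.
- **Contact heights:** the jar touched down with the TCP at z 0.2226 m and the cup at 0.1759 m. Each is 70 mm above its height when gripped on the bar, which matches the tray floor.
- **What went wrong:** on the first approach joint 6 reached its range limit and the arm stalled short of the jar. I turned the gripper back half a turn for the same grasp; nothing had been touched.
- **Small disagreement:** the grip widths read 56.5 mm on the jar and 45.5 mm on the cup, about 2 mm under the stated diameters. Neither slipped.

The hand-in reports no verdict, so I have no confirmation beyond these checks.

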